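# Show the bench camera the seal mark under a clamped sensor with an inspection mirror

## Robot

A 6-joint arm with a two-finger parallel gripper is mounted at the origin on a cart in front of the work surface, level with it; the furniture and walls round the work are solid. World frame = base frame: x ahead of the robot, y to its left, z up, the work surface at z = 0. Lengths are in m, angles in rad, forces in N, time in s.
With the tool pointing down it reaches from about 0.325 to 0.775 m from the base axis. Payload 5.5 kg.
Tool frame: the origin (TCP) lies midway between the tips of the shut fingers; the grasp point (between the pads) lies 19 mm behind it; z points along the fingers, y is the line along which they close (so a half turn about z gives the same grasp; the last joint's range is limited). The gripper opens to 85 mm and grips with 20 to 120 N. Pads are 22 mm wide; open, the fingers measure 114 mm over their backs; the gripper's body (76 mm by 85 mm) begins 54 mm behind the grasp point. The pads swing forward as they close: fully open they stand 13 mm farther back than shut.
Start: joints at [-1.211, 0.091, 1.231, -0, 1.82, -0.057], TCP at [0.243, -0.549, 0.231] pointing down, gripper open.
Joint ranges: [-2.87, 2.87], [-0.86, 2.18], [0.17, 2.46], [-1.51, 4.65], [0.06, 2.69], [-2.65, 2.65]. Speed limits (rad/s): [2.57, 2.57, 3.01, 3.14, 3.14, 3.14].

## Interface

Orientations are given as a unit quaternion [w, x, y, z].
In Python, from rig import * gives the robot as it stands. The module is installed in compiled form; this text tells all that it offers.
- The arm moves only by the shell command python3 -m pendant 'ROWS' [OPENING] [FORCE]. ROWS is JSON, a list of rows, each an object with "offset": the shift along the tool's x, y, z in units of 30 mm (1.0 is 30 mm), a list of three; "roll": the turn about the tool's z in degrees. A call has 1 to 5 rows; each row shifts and turns the commanded pose from where the row before left it, along the tool's axes as they then stand; what a row does not reach is not made up. A row lasts 1/12 s, in which the tool goes at most 41.7 mm and 7.16 degrees, less where a joint would pass 70% of its speed; a pose out of reach is approached as far as the arm can. A call is refused whole if a number of a shift passes 1 or a number of a turn 7.16, either way. A call with a gripper value outside its range is refused whole. OPENING is the opening, from 0 (shut) to 1 (fully open), set as the call begins (- or left out, the last holds). The fingers move at their own pace and stop on an object; FORCE is the grip in N (left out, the last holds). Time passes only in rows, so rows that do not move let the fingers close. It gives the time, the measured TCP pose, the force, the opening and the grip force at its end, in the units of the state.
- sense(): the state, without advancing time (a new reading comes with each control period).
- capture(name): name is "side" or "top" or "wrist"; returns a dict with "img" (400x640x3 uint8, red, green, blue), "vertical_fov" (degrees; the focal length in pixels is half the picture's height over the tangent of half this angle, whatever the lens; pixels are square), "cx", "cy" (the principal point, pixels), "R" (3x3) and "t" (3): a world point X has camera coordinates R X + t. Camera axes: x right, y down, z forward; pixel columns grow to the right and rows downward; lengths in m; the calibration is good to about 2 mm. A picture is of the moment at which its call begins. There is no depth.
- sign_off(): hands the job in; it is judged then, once.
The state is a dict: "time_s": time; "q": joint angles; "qvel": joint speeds; "joint_torque": joint torques, N m; "ee_pos": TCP position; "orientation": TCP orientation; "wrist_force": force on the tool from outside, world axes, zero at the start; "wrist_torque": the same for the moment, N m; "width": finger opening in m; "finger_force": force on a finger pad.
Only numpy, scipy, OpenCV 4.12 (cv2) and the standard library are available. Lean on these libraries where they do the work, as an engineer would, in place of code of your own. Each camera call takes 0.05 s, during which the arm holds its last target. There are 200 camera calls.

## Task

Pull the drawer of the grey bench drawer unit out to its stop and leave it out, take the inspection mirror from it by the yellow handle, and hold the mirror straight beneath the clamped sensor, in the middle of the red camera's line of sight, tilted so that the camera sees the orange seal mark on the sensor's underside in the glass. Do not bump the stand or disturb the caliper, tape roll and ring gauge beside it. The mirror cannot be put down there: the program finishes while the gripper is still holding it, still and at that angle.

Things in the scene. Friction and masses are not known exactly. Their poses are not given: they have to be found in the camera images.
- drawer_unit: grey sheet-steel unit with one blue-fronted drawer, 215 (x) x 280 (y) x 82 mm high, fixed to the bench; origin at the centre of its underside, front faces its own -x, z up. Drawer: walls 4 mm thick, side walls' top edge 60 mm and blue front's top edge 80 mm above the bench, foam-lined floor 30 mm above the bench, 256 mm wide inside
- drawer_tray (a joint): how far the drawer is out along the unit's -x, in m: 0 shut, 0.150 at its stop; slides with about 2 N of drag and stays where it is left
- drawer_handle (a point): middle of the steel bow handle of the drawer: a bar 11 mm thick and 94 mm long along the unit's y, 64 mm above the bench (18 mm below the unit's top), its axis 38 mm in front of the blue drawer front (32 mm free behind the bar)
- mirror: loose inspection mirror, about 60 g, 200 mm long: black head 54 (x) x 50 (y) x 5 mm with glass, thin steel stem, yellow handle along its -y. Origin at the centre of the glass, z out of the glass. Lies glass up in the drawer, handle to the unit's -y side and along the unit's y within 0.06 rad
- mirror_grip (a point): centre of the mirror's yellow handle, near its balance point, 130 mm from the glass along the mirror's -y and 3 mm behind the glass plane; handle 90 mm long (y), 16 mm wide (x), 18 mm thick (z), its underside on the drawer's floor at first. With the drawer out it lies about 70 mm in front of the grey housing and 70 mm behind the drawer's front wall
- stand: inspection stand, fixed: base plate 325 x 100 x 10 mm (x -222 to 103 mm); rear column at x = 75 mm, 258 mm high, with a 36 mm wide test head that holds a sensor with a red plug over the origin; front post at x = -205 mm with a red camera (32 mm wide, top at 270 mm). Origin under the plate, straight below the sensor; x from camera to column, z up
- mark (a point): orange seal mark, 9 mm round, in the centre of the sensor's downward face, 175 mm above the bench; nothing between it and the base plate
- lens (a point): centre of the camera's front lens; its own x axis is the line of sight, pointing 40 degrees down and along the stand's x
- viewpoint (a point): point in the air where the camera's line of sight passes straight beneath the mark: 80 mm below the mark, 190 mm from the lens, 95 mm above the bench. Its z axis bisects the directions to lens and mark (25 degrees from vertical, towards the camera): a mirror with its glass centre here and its z along it shows the mark
- tape: amber tape roll, 66 mm across, 19 mm high; origin at the centre of its underside; leave alone
- ring: steel ring gauge, 40 mm across, 14 mm high; origin at the centre of its underside; leave alone
- caliper: digital caliper lying between drawer unit and stand, 66 x 225 x 12 mm, long along its y; origin at the centre of its underside; leave alone

How it is judged:
On the way, in this order (a step that is already met when the one before it is completed fails the run):
1. the drawer is pulled out to its stop (within 8 mm) (value of joint drawer_tray above 0.142 m), for 0.2 s.
2. the mirror is lifted out of the drawer by the gripper (height (world z) of mirror above 0.08 m and contact force between the fingers and mirror above 1 N and contact force between mirror and drawer_unit below 0.1 N), for 0.2 s.
At the end, for the whole second after the job is handed in: The gripper alone holds the mirror still: glass centre within 15 mm of the point on the camera's line of sight straight beneath the mark, glass up, normal within 0.11 rad of the bisector between lens and mark; it touches neither stand nor drawer unit; the drawer is still within 15 mm of its stop (distance between mirror and viewpoint below 0.015 m and angle between the z axis of mirror and the z axis of viewpoint, either way round below 0.11 rad and angle between mirror's own z axis and vertical below 1 rad and contact force between the fingers and mirror above 1 N and contact force between mirror and stand below 0.1 N and contact force between mirror and drawer_unit below 0.1 N and linear speed of mirror below 0.02 m/s and angular speed of mirror below 0.15 rad/s and value of joint drawer_tray above 0.135 m); the arm keeps its last pose, push and grip.
It fails at once if the stand, its camera or the sensor is bumped (more than 2 N) (contact force between stand and anything else above 2 N).
It fails at once if the tape roll, ring gauge or caliper is displaced by more than 30 mm (distance of any of tape, ring, caliper from where it was at the start of the episode above 0.03 m).
It also fails if it takes over 54 s, if anything falls off the work surface, if the arm or the gripper's body presses on something with over 40 N, if the wrist force passes 120 N, or if a joint passes its speed limit or range.

## Working session

There is one attempt and no reset: what is moved stays moved. The work goes in short steps, Python scripts to look and compute and a shell command to move; the robot and the scene stay as the last step left them, time stands still between calls to the robot, and variables do not carry over. Pictures are saved under pics/ and viewed, at most 11 in all, crops included, and the job is handed in when it is done.

```bash
mkdir -p pics
python3 - <<'E'
from rig import *
import cv2,json
s=sense();print({k:(s[k] if not hasattr(s[k],'tolist') else s[k].tolist()) for k in s})
for n in("side","top"):
    c=capture(n);cv2.imwrite(f"pics/{n}0.png",c["img"][:,:,::-1]);print(n,c["vertical_fov"],c["cx"],c["cy"],c["R"],c["t"])
E
```

```text
{'time_s': 0.0, 'q': [-1.21072852727503, 0.09189445822493598, 1.2319088988479203, -5.115196401281651e-05, 1.8197745116948187, -0.05672058986961946], 'qvel': [7.223085247996652e-05, -5.133499587545207e-05, 0.000716358451244135, 0.0001331880705863766, 0.00195681576591134, -0.00025477599542953345], 'joint_torque': [-0.0008530574996257201, -45.87355613708496, -41.8022346496582, -0.00014549502338923048, 0.01185456058010459, 9.346146043753834e-06], 'ee_pos': [0.24276852603747218, -0.5483869352180076, 0.23011654511844826], 'orientation': [-0.0009774657580773178, 0.9783652160977223, 0.20688286068651016, -0.00017448471259396523], 'wrist_force': [0.14758987366668447, 0.23602623830751007, -0.60832261874613], 'wrist_torque': [0.06637903685042924, 0.02811146791307757, 0.05521645236084508], 'finger_force': 0.0, 'width': 0.08545392587890276}
side 44.89952398311816 327.88687740586573 199.39736216519995 [[ 0.73588926  0.67706902  0.00667392]
 [ 0.54984486 -0.59180237 -0.58944092]
 [-0.39514254  0.43743286 -0.80778392]] [-0.40657417 -0.25088297  1.7534982 ]
top 47.23010104734316 319.0039133683083 201.3655118471424 [[ 0.04516731 -0.99897707  0.0021755 ]
 [-0.97742186 -0.04464248 -0.2065274 ]
 [ 0.20641325  0.0072019  -0.9784384 ]] [-0.07395276  0.59731066  1.48139313]
```

View pics/side0.png

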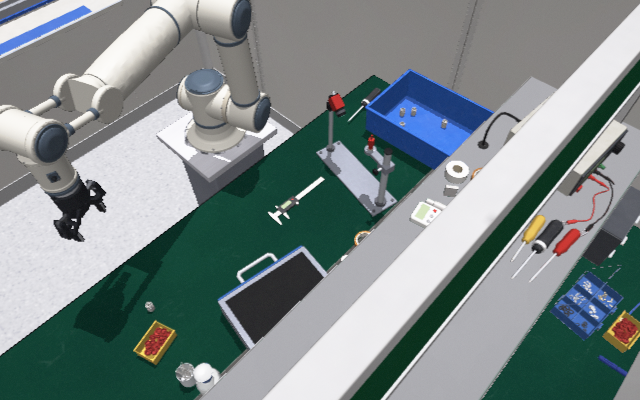

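View pics/top0.png

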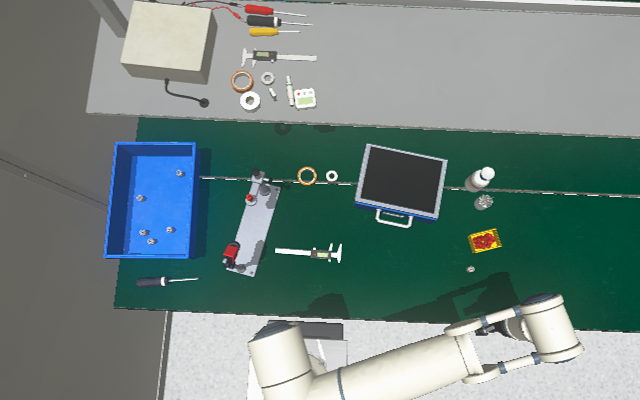

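Side: drawer unit near (275,290), handle bow (257,267), stand with plate (355,180), camera (336,103), sensor (372,143). Top: unit around (402,182), handle bar near (394,222), stand plate from (232,265) to (270,180), red camera (232,250), red plug (249,198), caliper (310,253), tape (307,176), ring (332,176).

```bash
cat > h.py <<'E'
import numpy as np,cv2
from rig import *
def f(c): return 200/np.tan(np.radians(c["vertical_fov"]/2))
def ray(c,p):
    d=c["R"].T@np.array([(p[0]-c["cx"])/f(c),(p[1]-c["cy"])/f(c),1]); return -c["R"].T@c["t"],d
def onz(c,p,z):
    o,d=ray(c,p); return o+d*(z-o[2])/d[2]
def proj(c,X):
    v=np.array(c["R"])@X+c["t"]; return v[:2]/v[2]*f(c)+[c["cx"],c["cy"]]
def tri(c1,p1,c2,p2):
    o1,d1=ray(c1,p1);o2,d2=ray(c2,p2)
    s=np.linalg.lstsq(np.c_[d1,-d2],o2-o1,rcond=None)[0]
    a,b=o1+s[0]*d1,o2+s[1]*d2; return (a+b)/2,np.linalg.norm(a-b)
def cap(n):
    c=capture(n);c["R"]=np.array(c["R"]);c["t"]=np.array(c["t"]);c["hsv"]=cv2.cvtColor(c["img"],cv2.COLOR_RGB2HSV);return c
E
python3 - <<'E'
from h import *
c=cap("top");s=cap("side")
a=c["img"][130:290,215:455][:,:,::-1];cv2.imwrite("pics/t1.png",cv2.resize(a,None,fx=3.3,fy=3.3,interpolation=cv2.INTER_CUBIC))
a=s["img"][80:350,215:425][:,:,::-1];cv2.imwrite("pics/s1.png",cv2.resize(a,None,fx=2.2,fy=2.2,interpolation=cv2.INTER_CUBIC))
for n,k in(("top",c),("side",s)):
    h=k["hsv"];m=(((h[:,:,0]<6)|(h[:,:,0]>174))&(h[:,:,1]>150)&(h[:,:,2]>80)).astype(np.uint8)
    _,_,st,ce=cv2.connectedComponentsWithStats(m)
    print(n,[(st[i].tolist(),ce[i].round(1).tolist()) for i in range(1,len(ce)) if st[i,4]>15])
E
```

```text
top [([245, 5, 28, 9, 191], [257.9, 9.2]), ([233, 12, 7, 6, 16], [235.9, 14.8]), ([246, 194, 6, 6, 24], [248.6, 196.6]), ([473, 234, 22, 15, 209], [483.7, 240.6]), ([223, 245, 15, 18, 127], [230.6, 251.7])]
side [([329, 94, 16, 17, 176], [336.0, 101.9]), ([368, 135, 7, 14, 59], [370.6, 141.8]), ([588, 175, 18, 12, 40], [595.9, 179.9]), ([567, 220, 11, 4, 26], [571.9, 221.1]), ([554, 229, 26, 27, 315], [566.8, 241.1]), ([613, 318, 24, 25, 352], [624.2, 330.0]), ([145, 328, 25, 27, 372], [155.9, 340.9])]
```

View pics/t1.png

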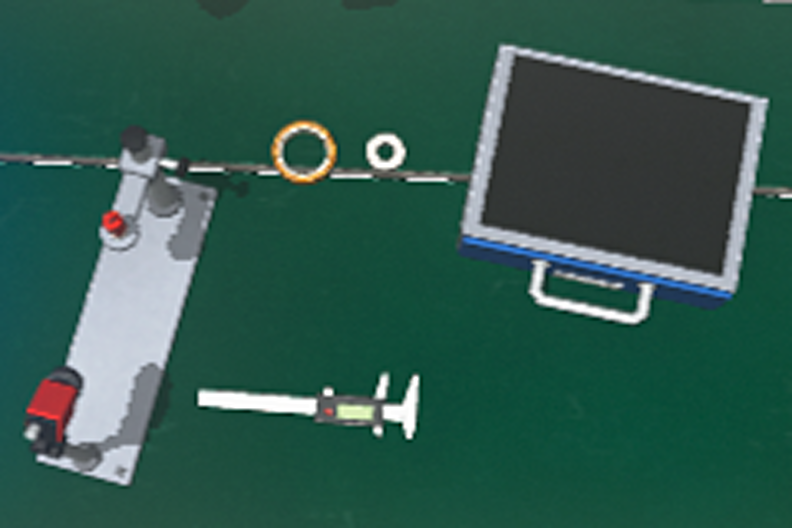

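View pics/s1.png

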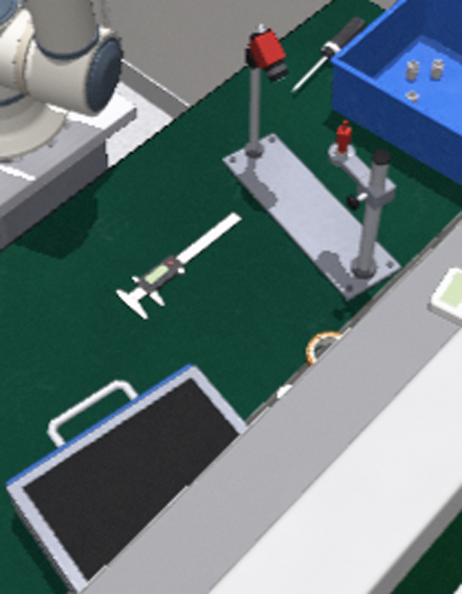

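Top crop shows unit top corners (503,46),(767,99),(738,290),(463,235), handle bar from (535,295) to (645,318), plate corners (215,188),(128,485),(38,460), red plug (113,222). Side crop: plug tip ≈(345,125), camera red (266,47), column cap (380,158).

Run:
```python
from h import *
c=cap("top");s=cap("side")
T=lambda u,v:((u+.5)/3.3-.5+215,(v+.5)/3.3-.5+130)
S=lambda u,v:(u/2.2+215,v/2.2+80)
P=lambda n,p:print(n,np.round(p,4))
q=[onz(c,T(*p),.082) for p in((503,46),(767,99),(738,290),(463,235))]
for x in q:P("unit",x)
print([round(float(np.linalg.norm(q[i]-q[(i+1)%4])),3) for i in range(4)])
for a,b in((q[1],q[0]),(q[2],q[3])): d=a*0+b-a;print("y-axis yaw",np.arctan2(-d[0],d[1]))
h=[onz(c,T(*p),.064) for p in((535,295),(645,318))];P("h",h);P("hmid",(h[0]+h[1])/2);d=h[0]-h[1];print(np.linalg.norm(d),np.arctan2(-d[0],d[1]))
k=[onz(c,T(*p),.010) for p in((215,188),(128,485),(38,460))]
for x in k:P("plate",x)
d=k[0]-k[1];print(np.linalg.norm(d),np.linalg.norm(k[1]-k[2]));yw=np.arctan2(d[1],d[0]);d=k[2]-k[1];print("stand yaw",yw,np.arctan2(-d[0],d[1]))
ex=np.array([np.cos(yw),np.sin(yw),0]);ey=np.array([-ex[1],ex[0],0])
o=(k[1]+k[2])/2+.222*ex;P("origin",o)
p,e=tri(c,(248.6,196.6),s,(370.6,141.8));P("plug",p);print(e)
p,e=tri(c,(230.6,251.7),s,(336,101.9));P("cam",p);print(e,"local",(p-o)@ex,(p-o)@ey)
p,e=tri(c,T(135,138),s,S(381,157));P("coltop",p);print(e,(p-o)@ex,(p-o)@ey)
for n,p,z in(("tape",(303,152),.019),("ring",(385,152),.014),("calL",(198,398),.006),("calR",(416,405),.006),("calT",(384,375),.006),("calB",(410,438),.006)):P(n,onz(c,T(*p),z))
```

```text
unit [ 0.8054 -0.2022  0.082 ]
unit [ 0.7605 -0.4752  0.082 ]
unit [ 0.5593 -0.4436  0.082 ]
unit [ 0.6031 -0.1665  0.082 ]
[0.277, 0.204, 0.281, 0.205]
y-axis yaw -0.1627326904032521
y-axis yaw -0.156667331707204
h [[ 0.5482 -0.2425  0.064 ]
 [ 0.5297 -0.3541  0.064 ]]
hmid [ 0.5389 -0.2983  0.064 ]
0.11305290308293119 -0.16440856426782494
plate [0.6577 0.0937 0.01  ]
plate [0.3418 0.1629 0.01  ]
plate [0.3629 0.257  0.01  ]
0.3234346697928647 0.09641600423364015
stand yaw -0.2156163145120965 -0.22052808820091757
origin [0.5692 0.1624 0.01  ]
plug [0.5699 0.1641 0.2274]
0.0009754308608403801
cam [0.4002 0.1996 0.2526]
1.755054293145552e-05 local -0.17304334879301436 0.00020782020091715536
coltop [0.6431 0.1464 0.255 ]
0.0033309605976430084 0.07556116966841277 0.00017685796419497114
tape [0.6992 0.0017 0.019 ]
ring [ 0.7046 -0.0856  0.014 ]
calL [0.4342 0.0976 0.006 ]
calR [ 0.4372 -0.1286  0.006 ]
calT [ 0.4668 -0.0942  0.006 ]
calB [ 0.4029 -0.1236  0.006 ]
```

```bash
cat >> h.py <<'E'
from scipy.spatial.transform import Rotation as Ro
def R():
    q=sense()["orientation"];return Ro.from_quat([q[1],q[2],q[3],q[0]]).as_matrix()
def to(X,yaw=None):
    s=sense();r=R();print("t",round(s["time_s"],2),"tcp",np.round(s["ee_pos"],4),"units",np.round(r.T@(np.array(X)-s["ee_pos"])/.03,2))
    a=np.degrees(np.arctan2(r[1,1],r[0,1]));print("tool y dir deg",round(a,2),"tool z",np.round(r[:,2],3))
    if yaw is not None:print("roll",round(-((yaw-a+90)%180-90),2))
E
P=python3\ -m\ pendant
R='{"offset":[0.95,-0.28,0],"roll":-5.6}'
python3 -m pendant '[{"offset":[0.95,-0.28,0],"roll":0},{"offset":[0.95,-0.28,0],"roll":0},{"offset":[0.95,-0.28,0],"roll":0},{"offset":[0.95,-0.28,0],"roll":0},{"offset":[0.95,-0.28,0],"roll":0}]' 0.36 40
python3 -m pendant '[{"offset":[0.95,-0.28,0.2],"roll":0},{"offset":[0.95,-0.28,0.2],"roll":0},{"offset":[0.95,-0.28,0.2],"roll":0},{"offset":[0.95,-0.28,0.2],"roll":0},{"offset":[0.95,-0.28,0.2],"roll":0}]'
python3 -m pendant '[{"offset":[0,0,0],"roll":-7.1},{"offset":[0,0,0],"roll":-7.1},{"offset":[0,0,0],"roll":-7.1},{"offset":[0,0,0],"roll":-7.1},{"offset":[0,0,0],"roll":-7.1}]'
python3 -m pendant '[{"offset":[0,0,0],"roll":-7.1},{"offset":[0,0,0],"roll":-7.1},{"offset":[0,0,0],"roll":-7.1},{"offset":[0,0,0],"roll":0}]'
python3 -c "
from h import *
to([.539,-.298,.15],-9.3);print(sense()['q'],sense()['width'])
c=cap('wrist');cv2.imwrite('pics/w1.png',c['img'][:,:,::-1]);print(c['R'],c['t'])"
```

```text
time_s: 0.72
ee_pos: [0.357, -0.4516, 0.2313]
orientation: [-0.0, 0.978, 0.207, 0.0]
wrist_force: [0.1, -0.5, 0.4]
width: 0.0308
finger_force: 0.0
time_s: 1.13
ee_pos: [0.4705, -0.3553, 0.201]
orientation: [0.0, 0.978, 0.207, 0.0]
wrist_force: [0.8, 0.0, -0.2]
width: 0.0306
finger_force: 0.0
time_s: 1.55
ee_pos: [0.4696, -0.3563, 0.2012]
orientation: [-0.0, 0.867, 0.498, -0.0]
wrist_force: [-0.9, -0.3, -0.5]
width: 0.0309
finger_force: 0.0
time_s: 1.88
ee_pos: [0.4695, -0.3564, 0.2012]
orientation: [-0.0, 0.761, 0.649, -0.0]
wrist_force: [-0.6, -0.5, -1.0]
width: 0.0309
finger_force: 0.0
t 1.88 tcp [ 0.4695 -0.3564  0.2012] units [2.29 1.98 1.71]
tool y dir deg -9.07 tool z [-0.  0. -1.]
roll 0.23
[-7.07113259e-01  5.85970488e-02  1.31794885e+00 -4.91301607e-06
  1.76522603e+00 -5.48878747e-01] 0.030880090739786183
[[ 9.87736442e-01 -1.56128813e-01 -7.18053175e-04]
 [-1.50580263e-01 -9.53829182e-01  2.59875886e-01]
 [-4.12590135e-02 -2.56580758e-01 -9.65641760e-01]] [-0.51871597 -0.29494429  0.27829921]
```

```bash
python3 -m pendant '[{"offset":[0.58,0.5,0.4],"roll":0},{"offset":[0.57,0.5,0.4],"roll":0},{"offset":[0.57,0.5,0.4],"roll":0},{"offset":[0.57,0.48,0.4],"roll":0},{"offset":[0,0,0],"roll":0}]'
python3 -c "
from h import *
to([.539,-.298,.045],-9.3)
c=cap('wrist');cv2.imwrite('pics/w1.png',c['img'][:,:,::-1]);print(proj(c,np.array([.539,-.298,.064])),proj(c,np.array([.5465,-.2516,.064])))"
```

```text
time_s: 2.35
ee_pos: [0.5406, -0.2949, 0.1496]
orientation: [-0.003, 0.762, 0.647, 0.0]
wrist_force: [-0.2, 0.2, -0.6]
width: 0.0307
finger_force: 0.0
t 2.35 tcp [ 0.5406 -0.2949  0.1496] units [-0.12 -0.02  3.49]
tool y dir deg -9.37 tool z [-0.003  0.004 -1.   ]
roll -0.07
[316.35024038 207.18122508] [316.22941637 151.91405722]
```

View pics/w1.png

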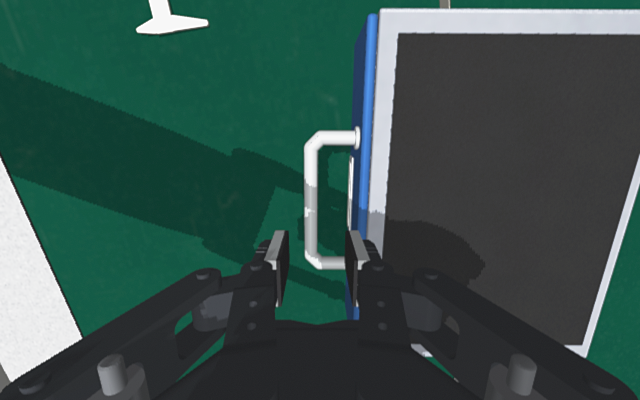

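The bar's axis is at column ≈311, rows 135–262, i.e. about 4 mm nearer the robot than predicted (316); fingers straddle it.

```bash
python3 -m pendant '[{"offset":[0.1,-0.14,0.7],"roll":0},{"offset":[0,0,0.8],"roll":0},{"offset":[0,0,0.8],"roll":0},{"offset":[0,0,0.8],"roll":0},{"offset":[0,0,0.4],"roll":0}]'
python3 -m pendant '[{"offset":[0,0,0],"roll":0},{"offset":[0,0,0],"roll":0},{"offset":[0,0,0],"roll":0},{"offset":[0,0,0],"roll":0}]' 0.0 60
python3 -c "
from h import *
to([.39,-.274,.045],-9.3)"
```

```text
time_s: 2.82
ee_pos: [0.5339, -0.2948, 0.0456]
orientation: [-0.002, 0.763, 0.646, -0.001]
wrist_force: [-0.3, -0.8, -0.8]
width: 0.0307
finger_force: 0.0
time_s: 3.15
ee_pos: [0.5351, -0.2949, 0.0481]
orientation: [-0.0, 0.763, 0.647, -0.0]
wrist_force: [-0.7, -0.8, -10.4]
width: 0.0087
finger_force: 58.3
t 3.15 tcp [ 0.5351 -0.2949  0.0481] units [-0.1  -4.88  0.11]
tool y dir deg -9.37 tool z [-0.001  0.    -1.   ]
roll -0.07
```

```bash
python3 -m pendant '[{"offset":[0,-0.3,-0.05],"roll":0},{"offset":[0,-0.6,0],"roll":0},{"offset":[0,-0.6,0],"roll":0},{"offset":[0,-0.6,0],"roll":0},{"offset":[0,-0.6,0],"roll":0}]'
python3 -m pendant '[{"offset":[0,-0.6,0],"roll":0},{"offset":[0,-0.6,0],"roll":0},{"offset":[0,-0.5,0],"roll":0},{"offset":[0,-0.3,0],"roll":0},{"offset":[0,-0.2,0],"roll":0}]'
python3 -m pendant '[{"offset":[0,-0.1,0],"roll":0},{"offset":[0,-0.05,0],"roll":0},{"offset":[0,0,0],"roll":0}]'
python3 -c "
from h import *
to([.39,-.274,.045],-9.3)"
```

```text
time_s: 3.57
ee_pos: [0.4544, -0.2811, 0.0482]
orientation: [-0.001, 0.762, 0.647, -0.0]
wrist_force: [2.8, -2.4, -16.0]
width: 0.0092
finger_force: 59.5
time_s: 3.98
ee_pos: [0.389, -0.2698, 0.0482]
orientation: [-0.001, 0.762, 0.647, -0.0]
wrist_force: [2.4, -0.1, -22.0]
width: 0.009
finger_force: 59.0
time_s: 4.23
ee_pos: [0.3873, -0.2696, 0.0482]
orientation: [0.0, 0.762, 0.647, 0.001]
wrist_force: [9.8, -1.2, -28.0]
width: 0.0083
finger_force: 58.6
t 4.23 tcp [ 0.3873 -0.2696  0.0482] units [-0.13  0.11  0.11]
tool y dir deg -9.3 tool z [ 0.003  0.001 -1.   ]
roll 0.0
```

```bash
python3 -m pendant '[{"offset":[0,0,0],"roll":0},{"offset":[0,0,0],"roll":0},{"offset":[0,0,0],"roll":0},{"offset":[0,0,0],"roll":0}]' 0.36 60
python3 -m pendant '[{"offset":[0,0,-0.5],"roll":0},{"offset":[0,0,-0.9],"roll":0},{"offset":[0,0,-0.9],"roll":0},{"offset":[0,0,-0.9],"roll":0},{"offset":[0,0,-0.9],"roll":0}]' 
python3 -c "
from h import *
to([.39,-.274,.045],-9.3)
c=cap('top')
h=c['hsv'];m=((abs(h[:,:,0].astype(int)-26)<7)&(h[:,:,1]>120)&(h[:,:,2]>100)).astype(np.uint8)
_,_,st,ce=cv2.connectedComponentsWithStats(m)
for i in range(1,len(ce)):
  if st[i,4]>15: print(st[i],ce[i],onz(c,ce[i],.048))
cv2.imwrite('pics/t2.png',cv2.resize(c['img'][130:270,330:470][:,:,::-1],None,fx=4,fy=4))
"
```

```text
time_s: 4.57
ee_pos: [0.3875, -0.2713, 0.0527]
orientation: [0.003, 0.762, 0.647, 0.0]
wrist_force: [0.2, -0.6, 0.2]
width: 0.0302
finger_force: 0.0
time_s: 4.98
ee_pos: [0.3863, -0.2704, 0.1758]
orientation: [0.001, 0.762, 0.647, 0.0]
wrist_force: [0.7, -0.3, 0.2]
width: 0.0307
finger_force: 0.0
t 4.98 tcp [ 0.3863 -0.2704  0.1758] units [-0.09  0.13  4.36]
tool y dir deg -9.32 tool z [ 0.002 -0.002 -1.   ]
roll -0.02
[250  28  28   8 205] [262.94634146  31.33170732] [1.23528812 0.18933124 0.048     ]
[468 228  34  25 301] [484.53820598 240.13953488] [ 0.4957843  -0.60658795  0.048     ]
[415 233   9   6  30] [419.83333333 235.5       ] [ 0.50158041 -0.38996157  0.048     ]
```

View pics/t2.png

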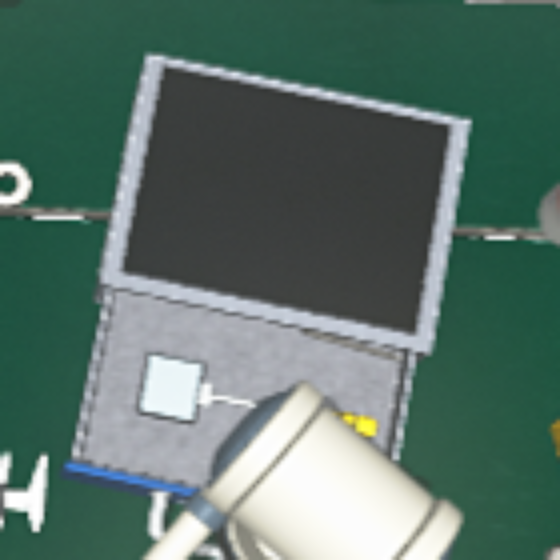

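Drawer is out; glass centre at crop (172,388), yellow handle end at about (376,427); the arm hides the rest.

```bash
python3 -c "
from h import *
c=cap('top')
g=onz(c,(172/4-.4+330,388/4-.4+130),.042);e=onz(c,(376/4-.4+330,426/4-.4+130),.042)
d=e-g;print(g,e,np.linalg.norm(d));d/=np.linalg.norm(d);m=g+.13*d;print('grip',m,'x axis yaw',np.degrees(np.arctan2(-d[0],-d[1])*-1))
to([m[0],m[1],.14],-9.3)
w=cap('wrist');print(proj(w,m))"
```

```text
[ 0.52549908 -0.23162374  0.042     ] [ 0.50098822 -0.40394741  0.042     ] 0.17405812144801452
grip [ 0.50719249 -0.36032832  0.042     ] x axis yaw -8.095295523483433
t 5.08 tcp [ 0.3881 -0.2718  0.1802] units [-2.26  4.38  1.4 ]
tool y dir deg -9.32 tool z [ 0.009 -0.008 -1.   ]
roll -0.02
[435.09494215 248.01220919]
```

```bash
python3 -m pendant '[{"offset":[-0.45,0.88,0],"roll":-0.3},{"offset":[-0.45,0.88,0],"roll":-0.3},{"offset":[-0.45,0.88,0.2],"roll":-0.3},{"offset":[-0.45,0.88,0.4],"roll":-0.3},{"offset":[-0.46,0.86,0.6],"roll":0}]' 0.45 40
python3 -m pendant '[{"offset":[0,0,0],"roll":0},{"offset":[0,0,0],"roll":0}]'
python3 -c "
from h import *
m=np.array([.5072,-.3603,.042]);d=np.array([-.1408,-.990,0])
w=cap('wrist');print(proj(w,m))
h=w['hsv'];k=((abs(h[:,:,0].astype(int)-26)<7)&(h[:,:,1]>120)&(h[:,:,2]>60)).astype(np.uint8)
cs=max(cv2.findContours(k,0,2)[0],key=cv2.contourArea);r=cv2.minAreaRect(cs);print(r)
b=[onz(w,p,.048) for p in cv2.boxPoints(r)];print(np.round(b,4),np.mean(b,0))
to([m[0],m[1],.034],-8.1)
cv2.imwrite('pics/w2.png',w['img'][:,:,::-1])"
```

```text
time_s: 5.55
ee_pos: [0.5074, -0.3583, 0.1377]
orientation: [0.002, 0.755, 0.655, 0.0]
wrist_force: [-0.1, -0.2, 0.5]
width: 0.0384
finger_force: 0.0
time_s: 5.72
ee_pos: [0.5052, -0.3567, 0.1323]
orientation: [-0.004, 0.755, 0.655, -0.001]
wrist_force: [0.2, -0.6, 0.1]
width: 0.0385
finger_force: 0.0
[320.77322293 205.52390208]
((319.0, 162.5), (21.0, 18.0), 90.0)
[[ 0.5049 -0.3126  0.048 ]
 [ 0.5193 -0.3146  0.048 ]
 [ 0.5171 -0.3316  0.048 ]
 [ 0.5024 -0.3296  0.048 ]] [ 0.51093733 -0.32208528  0.048     ]
t 5.77 tcp [ 0.5052 -0.3567  0.1349] units [-0.11  0.09  3.36]
tool y dir deg -8.12 tool z [-0.003  0.002 -1.   ]
roll -0.02
```

View pics/w2.png

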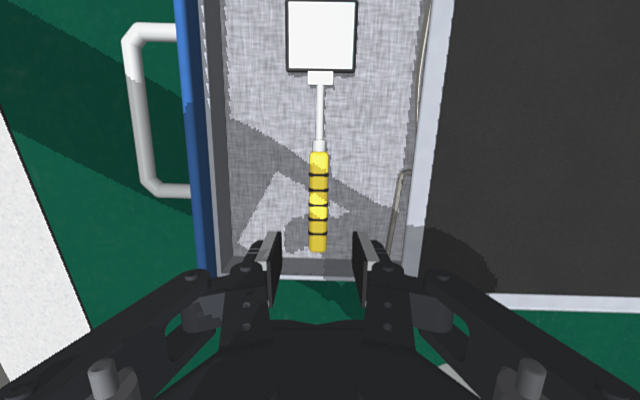

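```bash
python3 -m pendant '[{"offset":[-0.05,0.06,0.8],"roll":0},{"offset":[0,0,0.8],"roll":0},{"offset":[0,0,0.8],"roll":0},{"offset":[0,0,0.6],"roll":0},{"offset":[0,0,0.35],"roll":0}]'
python3 -m pendant '[{"offset":[0,0,0.05],"roll":0},{"offset":[0,0,0],"roll":0},{"offset":[0,0,0],"roll":0},{"offset":[0,0,0],"roll":0},{"offset":[0,0,0],"roll":0}]' 0 60
```

```text
time_s: 6.18
ee_pos: [0.5062, -0.358, 0.0357]
orientation: [-0.0, 0.755, 0.655, -0.0]
wrist_force: [-0.2, 0.7, -1.2]
width: 0.0385
finger_force: 0.0
time_s: 6.6
ee_pos: [0.5079, -0.3593, 0.0366]
orientation: [0.001, 0.755, 0.655, 0.0]
wrist_force: [-0.1, -1.2, -0.5]
width: 0.0141
finger_force: 60.5
```

```bash
python3 -m pendant '[{"offset":[0,0,-0.3],"roll":0},{"offset":[0,0,-0.7],"roll":0},{"offset":[0,0,-0.9],"roll":0},{"offset":[0,0,-0.9],"roll":0},{"offset":[0,0,-0.9],"roll":0}]' 
python3 -c "
from h import *
to([.5,-.36,.3],-12.4);print(sense()['q'])"
```

```text
time_s: 7.02
ee_pos: [0.5072, -0.3588, 0.1481]
orientation: [0.0, 0.755, 0.655, 0.0]
wrist_force: [0.4, -0.0, -0.2]
width: 0.0144
finger_force: 60.6
t 7.02 tcp [ 0.5072 -0.3588  0.1481] units [-0.08 -0.23 -5.07]
tool y dir deg -8.12 tool z [ 0.001 -0.    -1.   ]
roll 4.28
[-6.70377630e-01  1.46724600e-01  1.31768087e+00 -2.89123549e-05
  1.67648722e+00 -5.28643384e-01]
```

```bash
python3 -m pendant '[{"offset":[0,0,-1],"roll":0.9},{"offset":[0,0,-1],"roll":0.9},{"offset":[0,0,-1],"roll":0.9},{"offset":[0,0,-1],"roll":0.8},{"offset":[0,0,-1],"roll":0.8}]' - 80
python3 -m pendant '[{"offset":[0.9,0,-1],"roll":0},{"offset":[0.9,0,-1],"roll":0},{"offset":[0.9,0,-1],"roll":0},{"offset":[0.9,0,-1],"roll":0},{"offset":[0.9,0,-1],"roll":0}]' 
python3 -m pendant '[{"offset":[0.9,0,-1],"roll":0},{"offset":[0.9,0,-1],"roll":0},{"offset":[0.9,0,-1],"roll":0},{"offset":[0,0,-1],"roll":0},{"offset":[0,0,-1],"roll":0}]' 
python3 -c "
from h import *
to([.5,-.1,.6],-12.4);print(sense()['q'])
c=cap('side');cv2.imwrite('pics/s3.png',c['img'][:,:,::-1])"
```

```text
time_s: 7.43
ee_pos: [0.507, -0.3586, 0.2986]
orientation: [0.001, 0.78, 0.626, 0.0]
wrist_force: [0.7, 0.1, 0.2]
width: 0.0136
finger_force: 83.3
time_s: 7.85
ee_pos: [0.5356, -0.2255, 0.4486]
orientation: [0.001, 0.78, 0.626, 0.0]
wrist_force: [1.6, 0.0, -0.3]
width: 0.0134
finger_force: 83.4
time_s: 8.27
ee_pos: [0.536, -0.1439, 0.5589]
orientation: [0.001, 0.779, 0.628, 0.001]
wrist_force: [1.3, -0.2, -3.4]
width: 0.0135
finger_force: 83.5
t 8.27 tcp [ 0.536  -0.1439  0.5589] units [ 1.18 -1.48 -1.37]
tool y dir deg -12.27 tool z [ 0.003  0.    -1.   ]
roll 0.13
[-3.24307611e-01  4.29414155e-01  1.77090800e-01  2.23989924e-03
  2.53256011e+00 -1.08394218e-01]
```

View pics/s3.png

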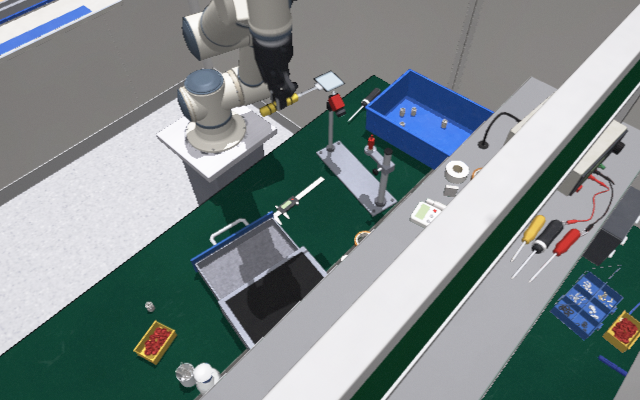

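Mirror held level at (330,80), arm at its height limit (q3 ≈ 0.17). Now test what an out-of-reach command does to orientation.

```bash
python3 -m pendant '[{"offset":[1,0,0],"roll":0},{"offset":[0.6,1,0],"roll":0},{"offset":[0,1,0],"roll":0},{"offset":[0,1,0],"roll":0},{"offset":[0,1,0],"roll":0}]' 
python3 -c "
from h import *
to([.5,-.1,.6],-12.4);print(sense()['q'])"
```

```text
time_s: 8.73
ee_pos: [0.6186, -0.116, 0.518]
orientation: [0.026, 0.779, 0.626, 0.021]
wrist_force: [0.1, -1.1, -1.0]
width: 0.0134
finger_force: 83.5
t 8.73 tcp [ 0.6186 -0.116   0.518 ] units [-0.33 -3.79 -2.99]
tool y dir deg -12.43 tool z [ 0.064 -0.014 -0.998]
roll -0.03
[-0.24036763  0.5069969   0.16895136  0.00268237  2.39964484 -0.02133483]
```

```bash
python3 -m pendant '[{"offset":[0,0,-1],"roll":0},{"offset":[0,0,-1],"roll":0},{"offset":[0,0,-1],"roll":0},{"offset":[0,0,-1],"roll":0},{"offset":[0,0,-1],"roll":0}]' 
python3 -c "
from h import *
to([.5,-.1,.6],-12.4);print(sense()['q'])"
```

```text
time_s: 9.15
ee_pos: [0.5464, -0.1022, 0.5911]
orientation: [0.048, 0.778, 0.625, 0.04]
wrist_force: [0.2, 0.3, -0.5]
width: 0.0133
finger_force: 83.5
t 9.15 tcp [ 0.5464 -0.1022  0.5911] units [-0.26 -1.48 -0.49]
tool y dir deg -12.44 tool z [ 0.122 -0.025 -0.992]
roll -0.04
[-0.24990427  0.37995487  0.16898382  0.00999576  2.46763699 -0.02466791]
```

```bash
for i in 1; do python3 -m pendant '[{"offset":[0,1,-1],"roll":0},{"offset":[0,1,-1],"roll":0},{"offset":[0,1,-1],"roll":0},{"offset":[0,1,-1],"roll":0},{"offset":[0,1,-1],"roll":0}]'; done
python3 -c "
from h import *
to([.5,-.1,.6],-12.4);print(sense()['q'])"
```

```text
time_s: 9.57
ee_pos: [0.5722, -0.1112, 0.6041]
orientation: [0.09, 0.774, 0.622, 0.075]
wrist_force: [0.0, -0.7, -0.3]
width: 0.0133
finger_force: 83.5
t 9.57 tcp [ 0.5722 -0.1112  0.6041] units [-0.15 -2.4  -0.43]
tool y dir deg -12.45 tool z [ 0.228 -0.045 -0.973]
roll -0.05
[-0.25925373  0.36733469  0.16904508  0.02189797  2.37075521 -0.0250279 ]
```

```bash
python3 -m pendant '[{"offset":[0,1,-1],"roll":0},{"offset":[0,1,-1],"roll":0},{"offset":[0,1,-1],"roll":0},{"offset":[0,1,-1],"roll":0},{"offset":[0,1,-1],"roll":0}]'
python3 -m pendant '[{"offset":[0,1,-1],"roll":0},{"offset":[0,1,-1],"roll":0},{"offset":[0,1,-1],"roll":0},{"offset":[0,1,-1],"roll":0}]'
python3 -c "
from h import *
to([.5,-.1,.6],-12.4);print(sense()['q']);r=R();print(np.degrees(np.arccos(r[:,2]@[.4126,-.091,-.906])))"
```

```text
time_s: 9.98
ee_pos: [0.5794, -0.1158, 0.636]
orientation: [0.136, 0.767, 0.617, 0.114]
wrist_force: [-1.1, 0.4, 0.3]
width: 0.0135
finger_force: 83.5
time_s: 10.32
ee_pos: [0.5762, -0.1174, 0.6685]
orientation: [0.173, 0.759, 0.61, 0.146]
wrist_force: [0.9, 0.2, -1.5]
width: 0.0132
finger_force: 83.5
t 10.32 tcp [ 0.5762 -0.1174  0.6685] units [ 0.   -3.34  0.9 ]
tool y dir deg -12.55 tool z [ 0.433 -0.085 -0.898]
roll -0.15
[-0.28065551  0.28425064  0.16969054  0.04774119  2.23196419 -0.02595697]
1.9368174246169412
```

```bash
cat >> h.py <<'E'
V=np.array([.569,.163,.095]);sy=np.array([np.sin(.218),np.cos(.218),0])
E
python3 -c "
from h import *
r=R();T=V-r@[.129,0,-.005];print('T',T,r[:,0])
to(T-.11*sy);to(T-.11*sy+[0,0,.2])
c=cap('wrist')
g=np.array(sense()['ee_pos'])+r@[.129,0,-.005];print('glass pred',g,proj(c,g))
cv2.imwrite('pics/w3.png',c['img'][:,:,::-1])"
```

```text
T [0.54371268 0.03653291 0.08928794] [0.21279001 0.97705186 0.00949022]
t 10.32 tcp [ 0.5762 -0.1174  0.6685] units [  0.93 -10.46  16.39]
tool y dir deg -12.55 tool z [ 0.433 -0.085 -0.898]
t 10.32 tcp [ 0.5762 -0.1174  0.6685] units [ 1.   -7.52 10.4 ]
tool y dir deg -12.55 tool z [ 0.433 -0.085 -0.898]
glass pred [0.60013126 0.00941029 0.67627074] [316.03229157 -34.32794904]
```

View pics/w3.png

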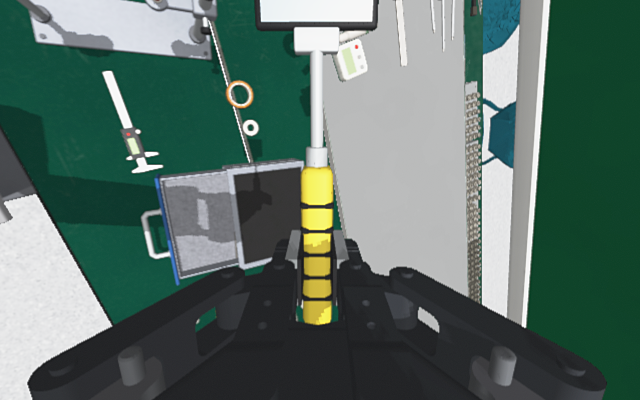

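Mirror sits straight in the grip (head's near edge at row 28, centred at column 317). Moving down beside the stand.

```bash
python3 -m pendant '[{"offset":[0.1,-0.75,0.9],"roll":0},{"offset":[0.1,-0.75,0.9],"roll":0},{"offset":[0.1,-0.75,0.9],"roll":0},{"offset":[0.1,-0.75,0.9],"roll":0},{"offset":[0.1,-0.75,0.9],"roll":0}]'
python3 -m pendant '[{"offset":[0.1,-0.75,0.9],"roll":0},{"offset":[0.1,-0.75,0.9],"roll":0},{"offset":[0.1,-0.75,0.9],"roll":0},{"offset":[0.1,-0.75,0.9],"roll":0},{"offset":[0.1,-0.75,0.9],"roll":0}]'
python3 -m pendant '[{"offset":[0,0,0.5],"roll":0},{"offset":[0,0,0],"roll":0},{"offset":[0,0,0],"roll":0}]'
python3 -c "
from h import *
r=R();T=V-r@[.129,0,-.005]
to(T-.11*sy);print(sense()['q'],np.degrees(np.arccos(r[:,2]@[.4126,-.091,-.906])))
a=sense();e=np.array(a['ee_pos'])
def quad(c):
    p=proj(c,e+r@[.129,0,-.005]);x0,y0=int(p[0]),int(p[1]);return p
for n in('top','side'):
    c=cap(n);p=quad(c);print(n,p);x,y=int(p[0]),int(p[1]);b=c['img'][y-50:y+50,x-50:x+50][:,:,::-1];cv2.imwrite(f'pics/{n}4.png',cv2.resize(b,None,fx=4,fy=4))
cv2.imwrite('pics/both.png',np.hstack([cv2.imread('pics/top4.png'),cv2.imread('pics/side4.png')]))"
```

```text
time_s: 10.78
ee_pos: [0.5459, -0.0963, 0.5268]
orientation: [0.173, 0.759, 0.61, 0.145]
wrist_force: [0.6, -0.2, -0.4]
width: 0.0137
finger_force: 83.5
time_s: 11.2
ee_pos: [0.5085, -0.0711, 0.3561]
orientation: [0.172, 0.759, 0.61, 0.145]
wrist_force: [-0.0, 0.4, 0.1]
width: 0.0135
finger_force: 83.5
time_s: 11.45
ee_pos: [0.5155, -0.0725, 0.3441]
orientation: [0.172, 0.76, 0.61, 0.145]
wrist_force: [0.7, 0.7, 0.1]
width: 0.0131
finger_force: 83.5
t 11.45 tcp [ 0.5155 -0.0725  0.3441] units [ 0.  -3.6  7.7]
tool y dir deg -12.57 tool z [ 0.43  -0.084 -0.899]
[-0.20949567 -0.48215278  1.5893047   0.00671731  1.58122796  0.00894467] 1.8359498596023884
top [281.46123538 199.19506144]
side [339.32071036 126.94275992]
```

View pics/both.png

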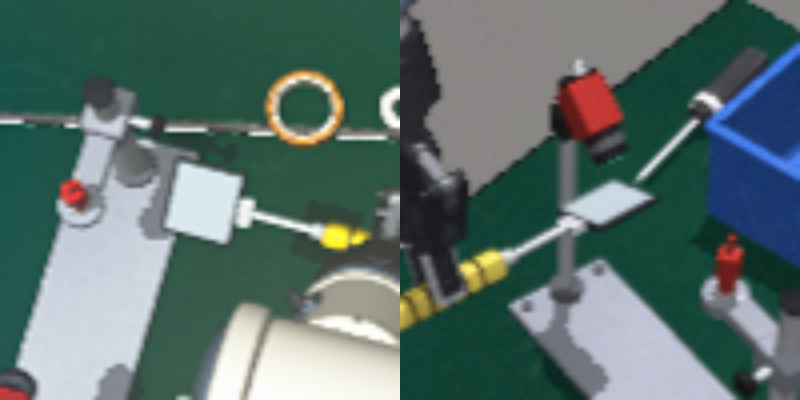

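Top crop: glass corners ≈ (178,160),(243,173),(230,243),(163,229). Side crop (right half): ≈ (567,211),(613,178),(657,196),(607,229). Triangulating those to check offset and tilt.

```bash
python3 -c "
from h import *
r=R();e=np.array(sense()['ee_pos']);c=cap('top');s=cap('side')
t=[(178,160),(243,173),(230,243),(163,229)]
# side camera looks from far x,-ish: match by order via predicted corners
hx,hy=.025,.023
K=[[.129+a*hy,b*hx,-.005] for a,b in((1,1),(-1,1),(-1,-1),(1,-1))]
for k in K: x=e+r@k;print(np.round((proj(c,x)-[281-50,199-50])*4),np.round((proj(s,x)-[339-50,126-50])*4+[400,0]))
"
```

```text
[177. 156.] [651. 195.]
[242. 173.] [594. 224.]
[226. 242.] [554. 207.]
[162. 225.] [610. 179.]
```

```bash
python3 -c "
from h import *
r=R();e=np.array(sense()['ee_pos']);c=cap('top');s=cap('side')
t=[(178,160),(243,173),(230,243),(163,229)];u=[(657,196),(607,229),(567,211),(613,178)]
X=[]
for p,q in zip(t,u):
  x,er=tri(c,(p[0]/4+231,p[1]/4+149),s,((q[0]-400)/4+289,q[1]/4+76));X.append(x);print(np.round(r.T@(x-e),4),round(er,4))
X=np.array(X);print('centre tool',np.round(r.T@(X.mean(0)-e),4))
n=np.cross(X[0]-X[2],X[1]-X[3]);n/=np.linalg.norm(n);n*=np.sign(n[2]);print('normal',n,'want',[-.4126,.091,.906],np.degrees(np.arccos(n@[-.4126,.091,.906])))"
```

```text
[ 0.154   0.0228 -0.0018] 0.0061
[0.1099 0.0252 0.0012] 0.0079
[ 1.086e-01 -2.440e-02  1.000e-04] 0.0104
[ 0.1529 -0.027  -0.0041] 0.0049
centre tool [ 0.1313 -0.0009 -0.0011]
normal [-4.17266814e-01 -6.88035285e-05  9.08784023e-01] want [-0.4126, 0.091, 0.906] 5.427699678736273
```

```bash
python3 -c "
from h import *
r=R();e=np.array(sense()['ee_pos']);c=cap('wrist')
for z in(-.012,-.005,-.001,.004):print(z,[np.round(proj(c,e+r@[.129-.025,b,z+.0025])) for b in(.027,-.027)])
T=V-r@[.130,0,-.003];to(T-.11*sy)"
```

```text
-0.012 [array([380.,  32.]), array([254.,  32.])]
-0.005 [array([376.,  37.]), array([257.,  37.])]
-0.001 [array([375.,  39.]), array([259.,  39.])]
0.004 [array([372.,  42.]), array([261.,  42.])]
t 11.8 tcp [ 0.516  -0.0727  0.3459] units [-0.03 -3.66  7.66]
tool y dir deg -12.58 tool z [ 0.432 -0.085 -0.898]
```

```bash
python3 -m pendant '[{"offset":[0,-0.38,0.8],"roll":0},{"offset":[0,-0.38,0.8],"roll":0},{"offset":[0,-0.38,0.8],"roll":0},{"offset":[0,-0.38,0.8],"roll":0},{"offset":[0,-0.38,0.8],"roll":0}]'
python3 -m pendant '[{"offset":[0,-0.38,0.8],"roll":0},{"offset":[0,-0.38,0.8],"roll":0},{"offset":[0,-0.38,0.8],"roll":0},{"offset":[0,-0.38,0.8],"roll":0},{"offset":[0,-0.2,0.4],"roll":0}]'
python3 -m pendant '[{"offset":[0,0,0],"roll":0},{"offset":[0,0,0],"roll":0}]'
python3 -c "
from h import *
r=R();T=V-r@[.131,0,-.004];to(T-.11*sy);to(T);print(np.degrees(np.arccos(r[:,2]@[.4126,-.091,-.906])),r[:,0])"
```

```text
time_s: 12.22
ee_pos: [0.5175, -0.0717, 0.2108]
orientation: [0.172, 0.759, 0.61, 0.145]
wrist_force: [0.7, 0.1, -0.8]
width: 0.0137
finger_force: 83.5
time_s: 12.63
ee_pos: [0.5171, -0.0704, 0.0879]
orientation: [0.17, 0.76, 0.611, 0.143]
wrist_force: [-0.2, -0.3, -0.8]
width: 0.0136
finger_force: 83.5
time_s: 12.8
ee_pos: [0.5184, -0.0706, 0.0916]
orientation: [0.172, 0.76, 0.61, 0.145]
wrist_force: [0.9, -0.1, 0.4]
width: 0.0135
finger_force: 83.5
t 12.8 tcp [ 0.5184 -0.0706  0.0916] units [-0.06  0.01  0.06]
tool y dir deg -12.58 tool z [ 0.429 -0.085 -0.899]
t 12.8 tcp [ 0.5184 -0.0706  0.0916] units [3.6 0.  0.1]
tool y dir deg -12.58 tool z [ 0.429 -0.085 -0.899]
1.8213984468392552 [0.21304431 0.97699256 0.00988208]
```

Slide in along tool x by 3.6 units, then check.

```bash
python3 -m pendant '[{"offset":[0.5,0,0.04],"roll":0},{"offset":[0.6,0,0],"roll":0},{"offset":[0.6,0,0],"roll":0},{"offset":[0.6,0,0],"roll":0},{"offset":[0.6,0,0],"roll":0}]'
python3 -m pendant '[{"offset":[0.5,0,0],"roll":0},{"offset":[0.2,0,0],"roll":0},{"offset":[0,0,0],"roll":0},{"offset":[0,0,0],"roll":0},{"offset":[0,0,0],"roll":0}]'
python3 -c "
from h import *
r=R();e=np.array(sense()['ee_pos']);T=V-r@[.131,0,-.004];to(T)
o=[]
for n in('top','side'):
    c=cap(n);p=proj(c,V);print(n,p);x,y=int(p[0]),int(p[1]);o.append(cv2.resize(c['img'][y-50:y+50,x-50:x+50][:,:,::-1],None,fx=4,fy=4))
cv2.imwrite('pics/both2.png',np.hstack(o))"
```

```text
time_s: 13.22
ee_pos: [0.5391, 0.015, 0.095]
orientation: [0.173, 0.759, 0.61, 0.147]
wrist_force: [-0.4, -0.0, -0.1]
width: 0.0133
finger_force: 83.5
time_s: 13.63
ee_pos: [0.5423, 0.0341, 0.0925]
orientation: [0.173, 0.76, 0.61, 0.145]
wrist_force: [-0.5, 0.1, -1.2]
width: 0.0134
finger_force: 83.5
t 13.63 tcp [0.5423 0.0341 0.0925] units [ 0.02 -0.02  0.08]
tool y dir deg -12.6 tool z [ 0.431 -0.085 -0.898]
top [254.99366046 205.69423499]
side [367.01868428 170.64446298]
```

View pics/both2.png

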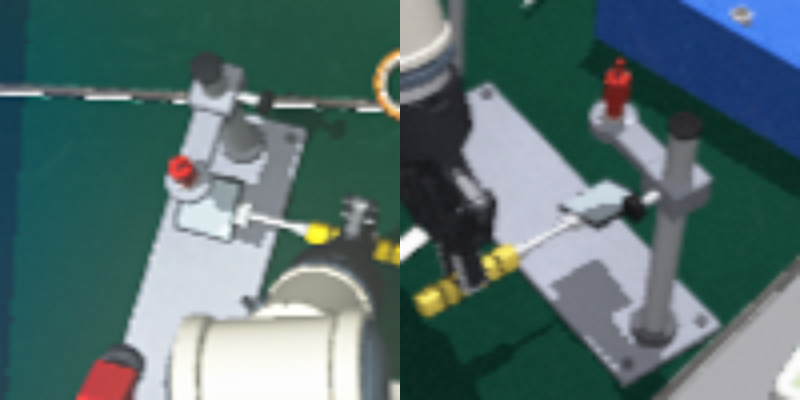

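Glass centre appears at about (209,205) top and (605,203) side against the expected (204,203) and (600,203): within ~4 mm, clear of stand and sensor.

```bash
python3 -m pendant '[{"offset":[0.08,0,0.05],"roll":0},{"offset":[0,0,0],"roll":0},{"offset":[0,0,0],"roll":0},{"offset":[0,0,0],"roll":0},{"offset":[0,0,0],"roll":0}]'
python3 -m pendant '[{"offset":[0,0,0],"roll":0},{"offset":[0,0,0],"roll":0},{"offset":[0,0,0],"roll":0},{"offset":[0,0,0],"roll":0},{"offset":[0,0,0],"roll":0}]'
python3 -c "
from h import *
r=R();to(V-r@[.131,0,-.004]);print(np.abs(sense()['qvel']).max());print(sign_off())"
```

```text
time_s: 14.15
ee_pos: [0.5431, 0.0369, 0.0904]
orientation: [0.172, 0.76, 0.61, 0.145]
wrist_force: [0.1, 0.8, -0.7]
width: 0.0133
finger_force: 83.5
time_s: 14.57
ee_pos: [0.5432, 0.037, 0.0904]
orientation: [0.172, 0.76, 0.61, 0.145]
wrist_force: [0.1, -0.0, -0.8]
width: 0.0137
finger_force: 83.5
t 14.57 tcp [0.5432 0.037  0.0904] units [-0.08  0.    0.01]
tool y dir deg -12.57 tool z [ 0.43  -0.085 -0.899]
0.0026432971043797394
the job is handed in; nothing more can be done
None
```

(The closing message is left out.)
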